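Put the keyed sweets box back together

ROBOT

A 6-joint arm with a two-finger parallel gripper is mounted at the origin on the work surface. World frame = base frame: x ahead of the robot, y to its left, z up, the work surface at z = 0. Lengths are in mm, angles in rad, forces in N, time in s.
With the tool pointing down it reaches from about 350 to 775 mm from the base axis. Payload 7.3 kg.
Tool frame: the origin (TCP) lies at the very end of the fingers, on their centre line; the grasp point (between the pads) lies 19 mm behind it; x points along the fingers, z is the direction in which the jaws open and shut, and the axes are right-handed (so a half turn about x gives the same grasp; the last joint's range is limited). The gripper opens to 92 mm and grips with 3 to 60 N. Pads are 19 mm wide; open, the fingers measure 130 mm over their backs; the gripper's body (75 mm by 190 mm) begins 47 mm behind the grasp point.
Start: joints at [-0.146, 0.342, 1.524, -0, 1.275, -0.146], TCP at [525.019, 0.019, 226.741] pointing down, gripper open.
Joint ranges: [-2.53, 2.53], [-0.77, 2.02], [0.04, 2.7], [-1, 4.14], [0.28, 2.66], [-3.11, 3.11]. Speed limits (rad/s): [2.57, 2.57, 3.14, 3.14, 3.14, 3.14].

INTERFACE

Orientations are given as [roll, pitch, yaw] about the fixed x, y, z axes, in that order (R = Rz(yaw) Ry(pitch) Rx(roll)).
In Python, from plant import * gives the robot as it stands.
- The arm moves only by the tool carry_out, never from a script. Its argument "rows" is a list of rows, each a list of 4 numbers: the shift along the world's x, y, z in mm, then the turn about the world's z in degrees. In form: [[x, y, z, twist], ...]. A call has 1 to 20 rows; each row is the pose to reach, as a shift and turn from the pose measured when the call began; what a row does not reach only later rows make up. A row lasts 1/12 s, in which the tool goes at most 41.7 mm and 7.16 degrees, less where a joint would pass 70% of its speed; a pose out of reach is approached as far as the arm can. A call with a gripper value outside its range is refused whole. "hand" is the finger opening in mm, from 0 to 91.8, set as the call begins (left out, the last holds). The fingers move at their own pace and stop on an object; the grip force is fixed at half the most. Time passes only in rows, so rows that repeat a pose let the fingers close. It gives the time, the measured TCP pose, the force and the opening at its end, in the units of the state.
- get_obs(): the state, without advancing time (a new reading comes with each control period).
- capture(name): name is "scene" or "side" or "wrist"; returns the picture (384x512x3 uint8, red, green, blue); there is no depth.
- camera_info(name): a dict with "camera_matrix" (3x3 intrinsics, pixels), "pose" (4x4, takes a point from camera to world coordinates); the wrist camera has in their place "mount" (4x4, takes a point from camera to tool coordinates, whose origin is the TCP and whose axes are the tool frame's). Camera axes: x right, y down, z forward; pixel columns grow to the right and rows downward; lengths in mm; the calibration is good to about 2 mm. The wrist camera is an equidistant fisheye: a pixel r from the principal point sees the ray r / f radians off the axis. A picture is of the moment at which its call begins: read the wrist's pose just before it. camera_info takes no time and is no camera call.
- close_job(): hands the job in, once; it reports no verdict.
The state is a dict: "time": time; "joint_positions": joint angles; "dq": joint speeds; "tau": joint torques, N m; "tool_pos": TCP position; "tcp_rot": TCP orientation; "contact_force": force on the tool from outside, world axes, zero at the start; "moment": the same for the moment, N m; "grip_width": finger opening in mm.
Only numpy, scipy, OpenCV 4.12 (cv2) and the standard library are available. Lean on these libraries where they do the work, as an engineer would, in place of code of your own. Each camera call takes 0.05 s, during which the arm holds its last target. There are 200 camera calls.

TASK

Put the wooden sweets box together again: first set the middle tray on the bottom tray, wide key under wide notch and narrow under narrow, so that it sits fully home and level; then set the lid on the middle tray in the same way. Lower each piece into place rather than dropping it, leave the bottom tray standing where it is, and do not disturb the mug, the remote control or the dish.

Things in the scene. Friction and masses are not known exactly. Their poses are not given: they have to be found in the camera images.
- bottom_top (a point): Bottom tray of the box, pale wood, 160 (x) x 64 (y) x 45 mm high, 0.85 kg, loose on the table, caramels inside. Point: centre of its rim plane, 45 mm above its underside; z up. Two upright keys rise 14 mm above the rim, one at each end: wide at the +x end, narrow at the -x end. It has no notches.
- bottom_wide (a point): Foot of the bottom tray's wide key: on its rim plane, 73 mm along +x from bottom_top. The wide key is 32 mm along y, the narrow one (at -73 mm) 14 mm; both are 10 mm thick along x, 14 mm high, on the centre line, dark wood, top shoulders rounded (5 mm radius). Same keys on the middle tray.
- middle_center (a point): Middle tray, pale wood, 160 (x) x 64 (y) x 45 mm, 0.2 to 0.4 kg, upright on the table, keys on top and a low divider across. Point: its centre, half-way up, 22.5 mm above its underside; z up. Grasp across the 64 mm width, outside its two flat sides, near the middle. Seated, this point is 22.5 mm above bottom_top, its +x along the bottom tray's +x.
- middle_wide (a point): Foot of the middle tray's wide key: on its rim plane, 73 mm along +x from middle_top. Below each key is a notch in the end, open downwards and outwards: 18 mm high, 15 mm deep along x, 37 mm wide (+x end) or 19 mm wide (-x end): play over the keys below 2.5 mm each way across, 3 mm lengthwise. A wide key cannot enter a narrow notch.
- middle_top (a point): Centre of the middle tray's rim plane, 45 mm above its underside, axes as middle_center. Its keys are as on the bottom tray: wide at +x, narrow at -x, 14 mm above the rim.
- lid_grip (a point): Lid, pale wood, 0.15 to 0.3 kg: slab 160 (x) x 64 (y) x 16 mm, flat on the table, with an upright grip bar 70 (x) x 20 (y) x 36 mm high in the middle of its top. Point: the bar's middle, 36 mm above the lid's underside, 16 mm below the bar's top; z up. Grasp the bar across its 20 mm. Seated, this point is 36 mm above middle_top, its +x along the middle tray's +x.
- lid_wide (a point): Underside of the lid at its wide notch, 73 mm along +x from the lid's middle. Notches go right through the slab at both ends, 15 mm deep along x, 37 mm wide at +x and 19 mm at -x, with the same play over the middle tray's keys as there.
- mug: Glazed stoneware mug, 82 mm across, 105 mm high, bystander; origin at the centre of its underside.
- remote: Black remote control, 165 x 45 x 18 mm, lying flat, bystander; origin at the centre of its underside.
- dish: Blue-glazed round dish, 160 mm across, 45 mm high, bystander; origin at the centre of its underside.
Things that resemble listed ones, but are neither listed nor needed, are in the scene too. What is shaped like the part that bears lid_grip but purple is not meant.

How it is judged:
By the outcome, as a careful person would: the job done as asked, in the order asked, and still so for the second after the job is handed in, with the robot touching nothing.
It also fails if it takes over 72 s, if anything falls off the work surface, if the arm or the gripper's body presses on something with over 40 N, if the wrist force passes 120 N, or if a joint passes its speed limit or range.

## Working session

There is one attempt and no reset: what is moved stays moved. The work goes in short steps, Python scripts to look and compute and a tool call to move; the robot and the scene stay as the last step left them, time stands still between calls to the robot, and variables do not carry over. Pictures are saved under pics/ and viewed, about 8 in all and at most 12, crops included, and the job is handed in when it is done.

Besides the shell and the picture viewer there is one more tool, called after "Request:" as a command line: name --pt "numbers of a row" for each row, then --argument value for the rest. carry_out: Moves the arm, as the interface text tells. Its arguments: {"type":"object","properties":{"rows":{"type":"array"},"hand":{"type":"number"}},"required":["rows"]}

```bash
mkdir -p pics
python3 - <<'E'
from plant import *
import cv2,numpy as np
print(get_obs())
for n in("scene","side","wrist"):
    im=capture(n); cv2.imwrite(f"pics/{n}0.png",im[...,::-1])
    i=camera_info(n); print(n,{k:np.round(v,3).tolist() if not isinstance(v,str) else v for k,v in i.items()})
a=cv2.imread("pics/scene0.png");b=cv2.imread("pics/side0.png")
cv2.imwrite("pics/s.png",cv2.resize(a,(800,600)));cv2.imwrite("pics/d.png",cv2.resize(b,(800,600)))
E
```

```text
{'time': 0.0, 'joint_positions': array([-1.45992454e-01,  3.42710398e-01,  1.52499983e+00, -4.15055168e-06,
        1.27543397e+00, -1.46038113e-01]), 'dq': array([-0.00141784, -0.00034203, -0.00087631, -0.00195383,  0.00075893,
       -0.00179149]), 'tau': array([ 7.61924657e-04, -4.31245601e+01, -2.44219762e+01,  7.17750052e-02,
        5.59406646e-02, -1.04314388e-04]), 'tool_pos': array([5.24589152e+02, 8.53540059e-02, 2.26057377e+02]), 'tcp_rot': array([2.99811261, 1.56924479, 2.99815948]), 'contact_force': array([-0.29960675,  0.20952761, -0.22832469]), 'moment': array([-0.05761722, -0.01921135, -0.01177123]), 'grip_width': 91.5249679894032}
scene {'camera_matrix': [[472.83, 0.0, 257.178], [0.0, 472.83, 188.63], [0.0, 0.0, 1.0]], 'pose': [[0.169, 0.547, -0.82, 1700.344], [0.986, -0.082, 0.148, -182.677], [0.014, -0.833, -0.553, 825.365], [0.0, 0.0, 0.0, 1.0]]}
side {'camera_matrix': [[357.815, 0.0, 254.44], [0.0, 357.815, 194.779], [0.0, 0.0, 1.0]], 'pose': [[-0.98, -0.147, 0.134, 443.507], [-0.198, 0.652, -0.732, 669.42], [0.02, -0.744, -0.668, 627.323], [0.0, 0.0, 0.0, 1.0]]}
wrist {'camera_matrix': [[297.319, 0.0, 252.309], [0.0, 297.319, 192.648], [0.0, 0.0, 1.0]], 'mount': [[-0.001, -0.258, 0.966, -158.179], [0.0, -0.966, -0.258, 68.696], [1.0, -0.0, 0.001, 0.479], [0.0, 0.0, 0.0, 1.0]]}
```

View pics/s.png

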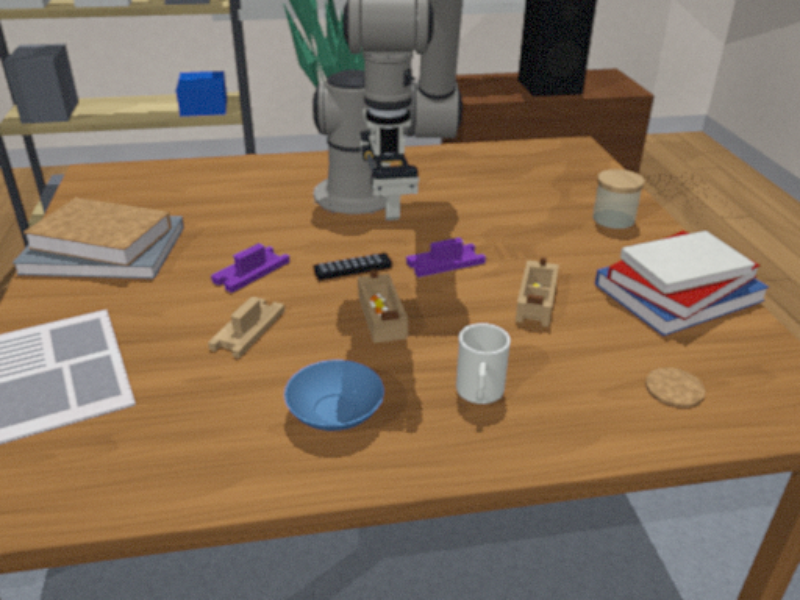

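View pics/d.png

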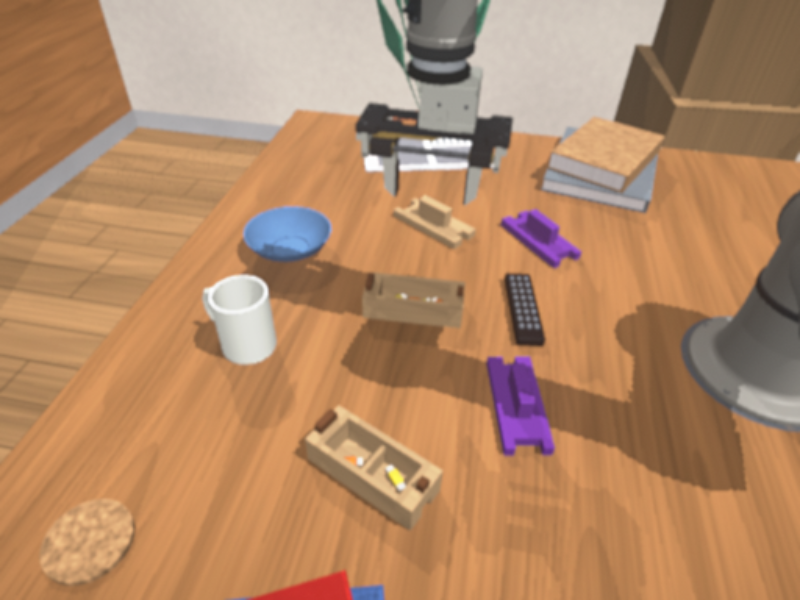

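The scene picture shows the bottom tray with caramels at (383,307), the middle tray with a divider at (538,292) and the pale lid at (247,325). The purple look-alikes are at (250,267) and (446,257). In the side picture, the middle tray has its wide key at (325,421) and its narrow key at (422,484). The bottom tray has its wide key at (370,283) and its narrow key at (460,290).

```bash
cat > h.py <<'E'
from plant import *
import cv2,numpy as np
from scipy.spatial.transform import Rotation as R
def ray(n,uv,obs=None):
    i=camera_info(n);K=np.array(i["camera_matrix"]);u,v=(uv[0]-K[0,2])/K[0,0],(uv[1]-K[1,2])/K[1,1]
    if n=="wrist":
        T=np.eye(4);T[:3,:3]=R.from_euler("xyz",obs["tcp_rot"]).as_matrix();T[:3,3]=obs["tool_pos"]
        P=T@np.array(i["mount"]);t=np.hypot(u,v);s=np.sin(t)/max(t,1e-9);d=np.array([u*s,v*s,np.cos(t)])
    else: P=np.array(i["pose"]);d=np.array([u,v,1])
    return P[:3,3],P[:3,:3]@d
def onz(n,uv,z,obs=None):
    o,d=ray(n,uv,obs);return o+d*(z-o[2])/d[2]
def tri(*rays):
    A=0;b=0
    for o,d in rays:
        d=d/np.linalg.norm(d);M=np.eye(3)-np.outer(d,d);A=A+M;b=b+M@o
    return np.linalg.solve(A,b)
E
python3 - <<'E'
from h import *
k=1.5625
S=dict(mw=((325,421),(541,263)),mn=((422,484),(536,320)),bw=((370,283),(391,312)),bn=((460,290),(375,275)))
for n,(a,b) in S.items():
    print(n,"side",onz("side",np.array(a)/k,55).round(),"scene",onz("scene",np.array(b)/k,55).round(),tri(ray("side",np.array(a)/k),ray("scene",np.array(b)/k)).round())
for n,a,z in(("lidbar",(247,317),36),("lid_lowleft",(225,343),16),("lid_upright",(272,310),16)): print(n,onz("scene",np.array(a)/k,z).round())
for n,a in(("lidbar",(435,211)),): print(n,onz("side",np.array(a)/k,36).round())
for n,a in(("mug",(482,395)),("dish",(335,410)),("remote",(352,267))): print(n,onz("scene",np.array(a)/k,0).round())
T=R.from_euler("xyz",get_obs()["tcp_rot"]).as_matrix();print(T.round(2))
E
python3 -c "
import cv2;a=cv2.imread('pics/wrist0.png');cv2.imwrite('pics/w.png',cv2.resize(a,(800,600)))"
```

```text
mw side [603. 274.  55.] scene [486. 322.  55.] [583. 296. 106.]
mn side [471. 334.  55.] scene [676. 249.  55.] [494. 297. -57.]
bw side [611.   2.  55.] scene [612.  -5.  55.] [611.  -4.  52.]
bn side [468. -12.  55.] scene [482. -16.  55.] [470. -16.  49.]
lidbar [ 562. -265.   36.]
lid_lowleft [ 609. -306.   16.]
lid_upright [ 517. -220.   16.]
lidbar [ 545. -261.   36.]
mug [798. 120.   0.]
dish [ 797. -127.    0.]
remote [356. -49.   0.]
[[-0. -0.  1.]
 [ 0.  1.  0.]
 [-1.  0. -0.]]
```

View pics/w.png

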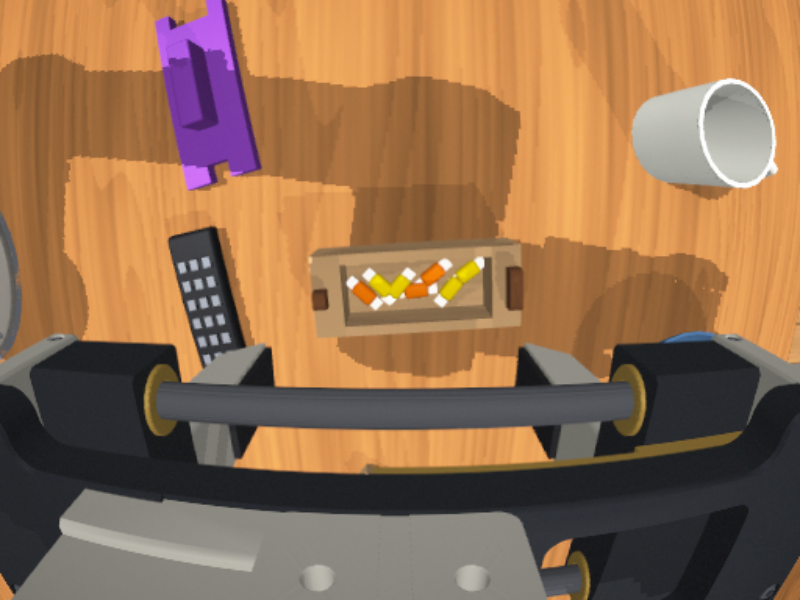

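The wrist picture shows the bottom tray at (417,288), with the wide key at (515,288) and the narrow key at (320,300). A purple decoy is at (205,95), and the remote and the mug are visible. I'll measure the keys by colour in this picture and move above the middle tray.

```bash
cat >> h.py <<'E'
def keys(im,box,zk,obs,n=2):
    "dark-wood key blobs within box (x0,y0,x1,y1); prints pixel, area, world point at zk"
    h=cv2.cvtColor(im,cv2.COLOR_RGB2HSV);m=((h[...,2]<125)&(h[...,1]>120)&((h[...,0]<14)|(h[...,0]>170))).astype(np.uint8)
    q=np.zeros_like(m);x0,y0,x1,y1=box;q[y0:y1,x0:x1]=m[y0:y1,x0:x1]
    c,_,s,ce=cv2.connectedComponentsWithStats(q)[0:4]
    out=[]
    for i in sorted(range(1,c),key=lambda i:-s[i,4])[:n+1]:
        print(ce[i].round(1),s[i,:].tolist(),onz("wrist",ce[i],zk,obs).round(1));out.append(onz("wrist",ce[i],zk,obs))
    a,b=out[:2];print("mid",((a+b)/2).round(1),"len",np.linalg.norm(a-b).round(1),"yaw",np.degrees(np.arctan2(*(a-b)[1::-1])).round(2))
E
python3 - <<'E'
from h import *
im=cv2.imread("pics/wrist0.png")[...,::-1].copy();h=cv2.cvtColor(im,cv2.COLOR_RGB2HSV)
for p in((330,184),(205,192),(330,200),(267,165),(230,165),(150,240),(340,170)): print(p,im[p[1],p[0]],h[p[1],p[0]])
keys(im,(190,145,345,220),53,get_obs())
E
```

```text
(330, 184) [105  67  41] [ 12 155 105]
(205, 192) [109  68  40] [ 12 161 109]
(330, 200) [189 149 107] [ 15 111 189]
(267, 165) [188 152 109] [ 16 107 188]
(230, 165) [195 156 110] [ 16 111 195]
(150, 240) [144 141 133] [ 22  19 144]
(340, 170) [159 106  60] [ 14 159 159]
[329.2 184. ] [324, 171, 11, 28, 279] [615.5  -9.2  53. ]
[204.5 191.5] [200, 185, 10, 14, 116] [469.9 -18.3  53. ]
[272. 151.] [272, 151, 1, 1, 1] [547.5  28.7  53. ]
mid [542.7 -13.7  53. ] len 145.9 yaw 3.57
```

Request:
carry_out --pt "0 30 0 0" --pt "0 60 0 0" --pt "0 90 0 0" --pt "0 120 0 0" --pt "0 150 0 0" --pt "0 180 0 0" --pt "0 210 0 0" --pt "0 240 0 0" --pt "0 270 0 0" --pt "0 300 0 0" --pt "0 300 0 0" --pt "0 300 0 0"

```text
time: 1.15
tool_pos: [524.1, 301.3, 225.4]
tcp_rot: [-2.932, 1.569, -2.929]
contact_force: [-0.2, -1.2, -0.1]
grip_width: 91.7
```

Run:
```python
from h import *
o=get_obs();im=capture("wrist");cv2.imwrite("pics/w1.png",im[...,::-1]);cv2.imwrite("pics/w1b.png",cv2.resize(im[:260,100:440],None,fx=2.2,fy=2.2)[...,::-1])
keys(im,(150,60,400,225),53,o,4)
```

```text
[319.9 202.8] [310, 190, 21, 27, 300] [604.6 269.4  53. ]
[207.6 148.3] [203, 144, 9, 14, 42] [474.3 333.   53. ]
[202.  155.2] [200, 154, 5, 3, 5] [467.7 325.3  53. ]
[375.8 198.5] [375, 197, 2, 4, 4] [676.4 274.7  53. ]
[374.2 216. ] [374, 215, 2, 3, 4] [677.3 251.9  53. ]
mid [539.5 301.2  53. ] len 145.0 yaw -26.01
```

View pics/w1b.png

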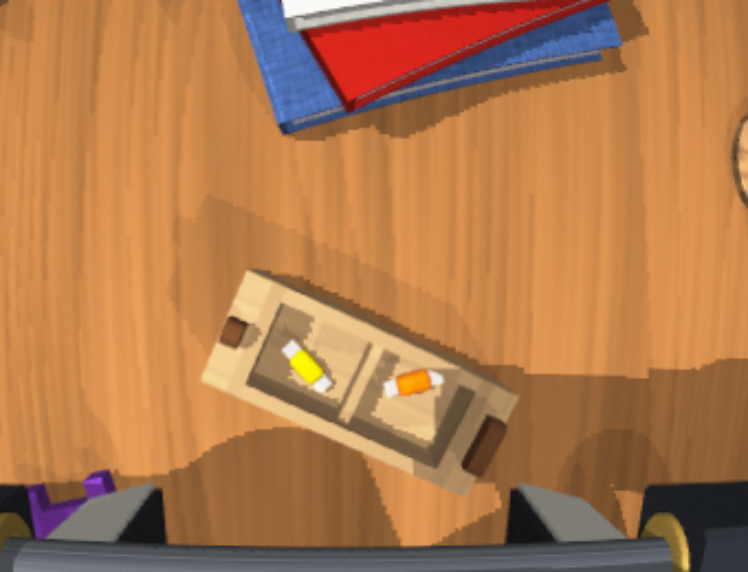

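Request:
carry_out --pt "2 0 0 6.5" --pt "4 0 0 13" --pt "6 0 0 19.5" --pt "8 0 -10 26" --pt "10 0 -20 32.5" --pt "12 0 -30 39" --pt "14 0 -40 45.5" --pt "15 -1 -50 52" --pt "15 -1 -60 58.5" --pt "15 -1 -70 65" --pt "15 -1 -75 65" --pt "15 -1 -75 65" --pt "15 -1 -75 65" --hand 91.8

```text
time: 2.28
tool_pos: [539.6, 298.3, 150.8]
tcp_rot: [-2.84, 1.568, -1.709]
contact_force: [0.2, 0.1, -0.3]
grip_width: 91.7
```

```bash
cat >> h.py <<'E'
def head(o): m=R.from_euler("xyz",o["tcp_rot"]).as_matrix();return np.degrees(np.arctan2(m[1,2],m[0,2])).round(2),m[:,0].round(3)
E
python3 - <<'E'
from h import *
o=get_obs();print(head(o),o["tool_pos"],o["joint_positions"].round(2));im=capture("wrist");cv2.imwrite("pics/w2.png",im[...,::-1]);cv2.imwrite("pics/w2b.png",cv2.resize(im,(800,600))[...,::-1])
keys(im,(100,20,420,300),53,o,4)
E
```

```text
(np.float64(64.82), array([-0.   , -0.002, -1.   ])) [539.56355582 298.25664913 150.80518676] [ 0.38  0.57  1.36 -0.    1.21 -0.75]
[405.3 102.2] [387, 71, 33, 79, 601] [521.2 463.3  53. ]
[247.5 107. ] [245, 102, 6, 11, 66] [469.7 326.3  53. ]
[257.4 107.1] [255, 102, 6, 11, 64] [473.4 333.8  53. ]
[110.5  98.5] [103, 91, 16, 16, 16] [403.5 218.2  53. ]
[109.4  44.8] [105, 41, 9, 9, 10] [356.1 238.7  53. ]
mid [495.5 394.8  53. ] len 146.4 yaw 69.4
```

View pics/w2b.png

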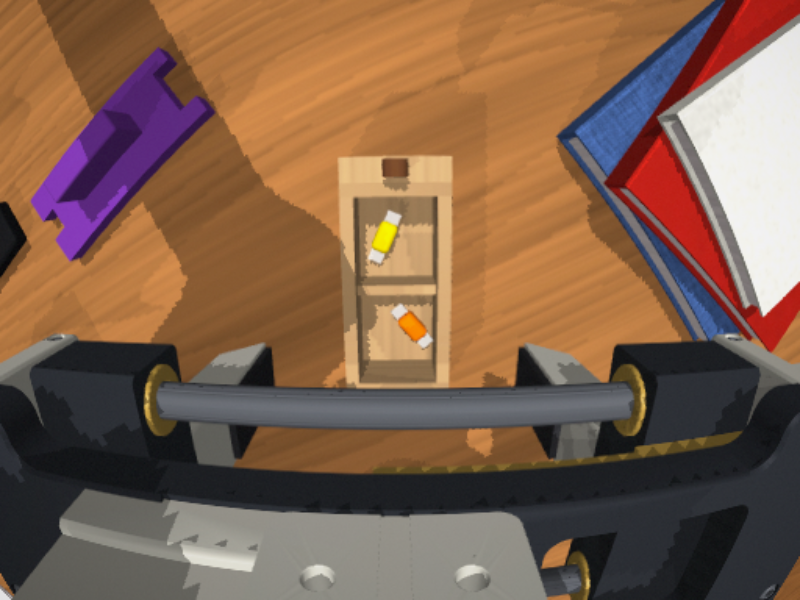

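Request:
carry_out --pt "0 1 -20 0.3" --pt "0 1 -40 0.3" --pt "0 1 -60 0.3" --pt "0 1 -80 0.3" --pt "0 1 -100 0.3" --pt "0 1 -115 0.3" --pt "0 1 -125 0.3" --pt "0 1 -135 0.3" --pt "0 1 -140 0.3" --pt "0 1 -142 0.3" --pt "0 1 -142 0.3" --pt "0 1 -142 0.3"

```text
time: 3.33
tool_pos: [540.3, 299.8, 10.0]
tcp_rot: [-1.849, 1.568, -0.712]
contact_force: [-0.3, -0.7, 0.1]
grip_width: 92.0
```

Request:
carry_out --pt "0 0 0 0" --pt "0 0 0 0" --pt "0 0 0 0" --pt "0 0 0 0" --pt "0 0 0 0" --pt "0 0 0 0" --pt "0 0 0 0" --pt "0 0 0 0" --pt "0 0 0 0" --pt "0 0 0 0" --hand 50

```text
time: 4.17
tool_pos: [540.3, 299.7, 10.2]
tcp_rot: [-1.83, 1.568, -0.692]
contact_force: [-1.4, -1.7, 4.1]
grip_width: 64.0
```

Request:
carry_out --pt "0 0 5 0" --pt "0 0 15 0" --pt "0 0 30 0" --pt "0 0 50 0" --pt "0 0 70 0" --pt "0 0 90 0" --pt "0 0 105 0" --pt "0 0 115 0" --pt "0 0 120 0" --pt "0 0 120 0" --pt "0 0 120 0"

```text
time: 5.08
tool_pos: [539.9, 299.6, 129.6]
tcp_rot: [-2.258, 1.569, -1.12]
contact_force: [0.1, 0.1, -3.2]
grip_width: 63.9
```

```bash
cat > narrow.py <<'E'
from h import *
import sys
# narrow key of the held tray: blobs in a box, in tool axes (along = tool y, across = tool z)
o=get_obs();im=capture("wrist");cv2.imwrite(sys.argv[1],im[...,::-1]);z=float(sys.argv[2])
h=cv2.cvtColor(im,cv2.COLOR_RGB2HSV);print(head(o),o["tool_pos"].round(1),o["contact_force"].round(1),o["grip_width"].round(1))
m=((h[...,2]<135)&(h[...,1]>115)&(h[...,0]<14)).astype(np.uint8);m[:60]=0;m[160:]=0;m[:,:225]=0;m[:,285:]=0
c,_,s,ce=cv2.connectedComponentsWithStats(m)
T=R.from_euler("xyz",o["tcp_rot"]).as_matrix()
for i in range(1,c):
    if s[i,4]>15:
        x,y,w,hh=s[i,:4];print(s[i].tolist(),(T.T@(onz("wrist",ce[i],z,o)-o["tool_pos"])).round(1),"topedge",(T.T@(onz("wrist",(x+w/2-.5,y-.5),z+6,o)-o["tool_pos"])).round(1))
E
python3 narrow.py pics/w3.png 173; python3 -c "
import cv2;a=cv2.imread('pics/w3.png');cv2.imwrite('pics/w3b.png',cv2.resize(a[40:260,160:350],None,fx=2.7,fy=2.7))"
```

```text
Traceback (most recent call last):
  File "narrow.py", line 5, in <module>
    h=cv2.cvtColor(im,cv2.COLOR_RGB2HSV);print(head(o),o["tool_pos"].round(1),o["contact_force"].round(1),o["grip_width"].round(1))
                                                                                                          ^^^^^^^^^^^^^^^^^^^^^
AttributeError: 'float' object has no attribute 'round'
```

View pics/w3b.png

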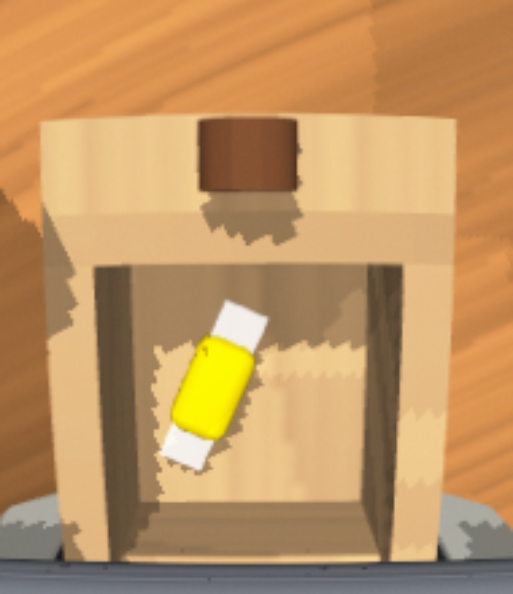

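```bash
sed -i 's/,o\["grip_width"\].round(1)//' narrow.py; python3 narrow.py pics/w3.png 178
python3 - <<'E'
from h import *
o=get_obs();T=R.from_euler("xyz",o["tcp_rot"]).as_matrix();z=o["tool_pos"][2]+48.8
f=lambda u,v:onz("wrist",(160+u/2.7-.3,40+v/2.7-.3),z,o)
for n,p in dict(c=(248,154),tl=(198,118),tr=(298,118),bl=(198,190)).items():print(n,(T.T@(f(*p)-o["tool_pos"])).round(1))
zr=z-14
for n,p in dict(riml=(41,120),rimr=(457,120)).items():
  print(n,(T.T@(onz("wrist",(160+p[0]/2.7-.3,40+p[1]/2.7-.3),zr,o)-o["tool_pos"])).round(1))
E
```

```text
(np.float64(65.17), array([-0.   , -0.002, -1.   ])) [539.7 299.5 129.1] [-0.  -1.  -2.8]
[234, 84, 36, 27, 937] [-49.   75.   -0.4] topedge [-55.   79.4  -0.3]
c [-48.9  75.1  -0.3]
tl [-48.8  80.1  -7.1]
tr [-48.9  80.1   6.4]
bl [-48.8  70.2  -7.1]
riml [-34.8  82.3 -32.4]
rimr [-34.9  82.2  31.9]
```

Request:
carry_out --pt "2 -10 0 1" --pt "5 -30 0 3" --pt "9 -55 0 5.5" --pt "13 -80 0 8" --pt "17 -108 0 10.5" --pt "21 -136 0 13" --pt "25 -164 0 15.5" --pt "29 -192 0 18" --pt "33 -220 0 20.5" --pt "37 -246 0 23" --pt "41 -270 0 25.5" --pt "44 -290 0 27.5" --pt "45 -304 0 28.4" --pt "45 -311 0 28.4" --pt "45 -313 0 28.4" --pt "45 -313 0 28.4" --pt "45 -313 0 28.4"

```text
time: 6.6
tool_pos: [584.3, -12.6, 128.6]
tcp_rot: [3.103, 1.569, -1.547]
contact_force: [-0.2, -0.1, -3.2]
grip_width: 63.7
```

```bash
python3 narrow.py pics/w4.png 178;python3 - <<'E'
from h import *
import re
o=get_obs();im=cv2.imread("pics/w4.png")[...,::-1].copy()
h=cv2.cvtColor(im,cv2.COLOR_RGB2HSV);m=((h[...,2]<135)&(h[...,1]>115)&(h[...,0]<14)).astype(np.uint8);m[200:]=0
c,_,s,ce=cv2.connectedComponentsWithStats(m)
for i in range(1,c):
    if s[i,4]>30: print(s[i].tolist(),ce[i].round(1),onz("wrist",ce[i],56,o).round(1),onz("wrist",ce[i],180,o).round(1))
cv2.imwrite("pics/w4b.png",cv2.resize(im[:220,130:380],None,fx=2.7,fy=2.7)[...,::-1])
E
```

```text
(np.float64(93.57), array([ 0.   , -0.002, -1.   ])) [584.3 -12.6 128.6] [-0.2 -0.1 -3.2]
[246, 60, 18, 4, 54] [-49.4  88.1   0.4] topedge [-55.4  87.9   0.3]
[233, 84, 37, 27, 956] [-49.4  75.2  -0.7] topedge [-55.4  79.4  -0.8]
[246, 50, 18, 14, 86] [255.   59.4] [472.4 -18.1  56. ] [495.8 -17.4 180. ]
[233, 84, 37, 27, 956] [251.5  96.8] [502.1 -18.9  56. ] [509.6 -17.8 180. ]
```

View pics/w4b.png

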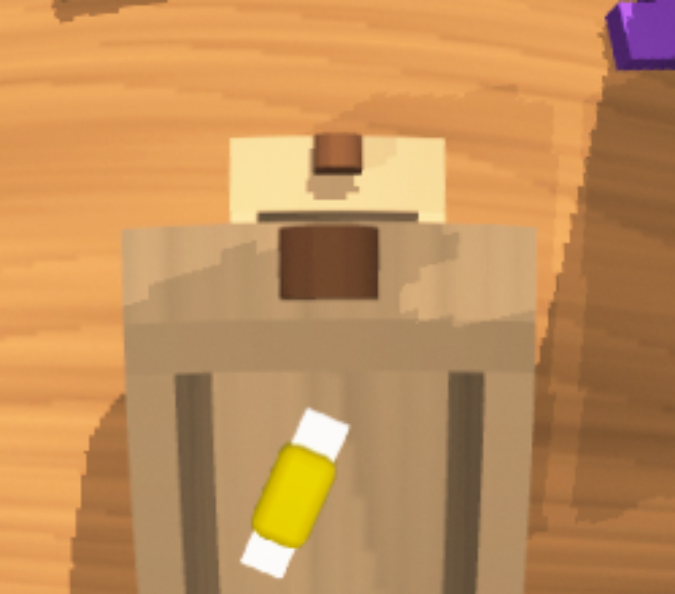

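Run:
```python
from h import *
o=get_obs();T=R.from_euler("xyz",o["tcp_rot"]).as_matrix()
f=lambda u,v,z:(T.T@(onz("wrist",(130+u/2.7-.3,v/2.7-.3),z,o)-o["tool_pos"]))[1:].round(1)
print("bottom: key outer top(78)",f(337.5,134,59),"key foot inner(68)",f(337.5,174,45),"rim end corners(80)",f(230,138,45),f(445,138,45))
print("rim sides near",f(230,220,45),f(445,220,45))
z=o["tool_pos"][2]
print("held: key top outer(78)",f(328,226,z+48.8),"inner",f(328,298,z+48.8),"rim corners",f(122,229,z+34.8),f(537,229,z+34.8))
```

```text
bottom: key outer top(78) [119.6   1.3] key foot inner(68) [110.2   1.4] rim end corners(80) [122.1 -30.7] [122.3  33.5]
rim sides near [ 96.6 -30.6] [96.7 33.5]
held: key top outer(78) [80.2 -0.8] inner [70.3 -0.8] rim corners [ 82.2 -32.7] [82.2 31.4]
```

Request:
carry_out --pt "-10 0 0 0" --pt "-25 0 0 0" --pt "-36 -0.7 0 0" --pt "-40 -0.7 -5 0" --pt "-40 -0.7 -15 0" --pt "-40 -0.7 -28 0" --pt "-40 -0.7 -40 0" --pt "-40 -0.7 -48 0" --pt "-40 -0.7 -52 0" --pt "-40 -0.7 -54 0" --pt "-40 -0.7 -54 0" --pt "-40 -0.7 -54 0"

```text
time: 7.65
tool_pos: [544.8, -13.2, 75.0]
tcp_rot: [-2.709, 1.568, -1.075]
contact_force: [0.9, -0.3, -3.9]
grip_width: 63.9
```

Request:
carry_out --pt "0 0 -2 0" --pt "0 0 -4 0" --pt "0 0 -6 0" --pt "0 0 -8 0" --pt "0 0 -9 0" --pt "0 0 -9 0"

```text
time: 8.15
tool_pos: [544.7, -13.1, 65.7]
tcp_rot: [-2.861, 1.569, -1.227]
contact_force: [-0.1, 0.9, -2.7]
grip_width: 63.7
```

Request:
carry_out --pt "0 0 -2 0" --pt "0 0 -4 0" --pt "0 0 -6 0" --pt "0 0 -7.5 0" --pt "0 0 -9 0" --pt "0 0 -10 0" --pt "0 0 -10.5 0" --pt "0 0 -10.5 0"

```text
time: 8.82
tool_pos: [544.7, -13.2, 55.3]
tcp_rot: [-2.852, 1.569, -1.218]
contact_force: [-0.6, 0.9, -2.2]
grip_width: 64.0
```

Request:
carry_out --pt "0 0 -0.5 0" --pt "0 0 -1 0" --pt "0 0 -1 0"

```text
time: 9.07
tool_pos: [544.8, -13.2, 55.2]
tcp_rot: [-2.63, 1.568, -0.996]
contact_force: [-3.0, -0.3, 5.4]
grip_width: 64.0
```

Request:
carry_out --pt "0 0 0 0" --pt "0 0 0 0" --pt "0 0 0 0" --pt "0 0 0 0" --pt "0 0 0 0" --pt "0 0 0 0" --hand 85

```text
time: 9.57
tool_pos: [544.8, -13.2, 55.1]
tcp_rot: [-2.629, 1.568, -0.995]
contact_force: [0.7, 0.8, 0.4]
grip_width: 84.8
```

Request:
carry_out --pt "0 0 10 0" --pt "0 0 30 0" --pt "0 0 60 0" --pt "0 0 90 0" --pt "0 0 120 0" --pt "0 0 150 -6" --pt "0 0 180 -12" --pt "0 0 195 -18" --pt "0 5 200 -24" --pt "0 10 200 -30" --pt "0 15 200 -36" --pt "0 20 200 -42" --pt "0 20 200 -48" --pt "0 20 200 -54" --pt "0 20 200 -60" --pt "0 20 200 -66" --pt "0 20 200 -72" --pt "0 20 200 -78" --pt "0 20 200 -84" --pt "0 20 200 -90"

```text
time: 11.23
tool_pos: [544.6, 6.9, 255.8]
tcp_rot: [-2.503, 1.569, -2.445]
contact_force: [0.2, -0.3, -0.5]
grip_width: 84.9
```

Request:
carry_out --pt "0 0 0 0" --pt "0 0 0 0"

```text
time: 11.4
tool_pos: [544.6, 6.9, 256.6]
tcp_rot: [-2.183, 1.569, -2.123]
contact_force: [0.2, -0.5, -0.6]
grip_width: 85.3
```

Run:
```python
from h import *
o=get_obs();print(head(o),o["tool_pos"].round(1),o["joint_positions"].round(2));im=capture("wrist");cv2.imwrite("pics/w5.png",im[...,::-1])
keys(im,(150,100,400,225),100,o,3)
s=capture("side");cv2.imwrite("pics/side5.png",s[...,::-1])
a=cv2.resize(im[60:250,120:400],None,fx=2.1,fy=2.1);b=cv2.resize(s[140:260,200:340],None,fx=1.3*588/182,fy=1.3*588/182)[:,:588]
b=cv2.resize(s[150:240,190:350],(588,331))[:200+131]
cv2.imwrite("pics/v5.png",np.vstack([a[:268*1,:],b])[...,::-1][:600])
```

```text
(np.float64(3.47), array([-0.001, -0.001, -1.   ])) [544.6   6.9 256.6] [-0.13  0.36  1.42 -0.    1.37 -0.19]
[313.8 195.5] [309, 182, 11, 28, 281] [614.9  -7.7 100. ]
[184.4 196.5] [180, 190, 10, 14, 131] [470.7 -17.7 100. ]
[260. 126.] [259, 125, 3, 3, 5] [549.9  64.2 100. ]
[258.  154.5] [258, 154, 1, 2, 2] [549.7  33.7 100. ]
mid [542.8 -12.7 100. ] len 144.5 yaw 3.97
```

View pics/v5.png

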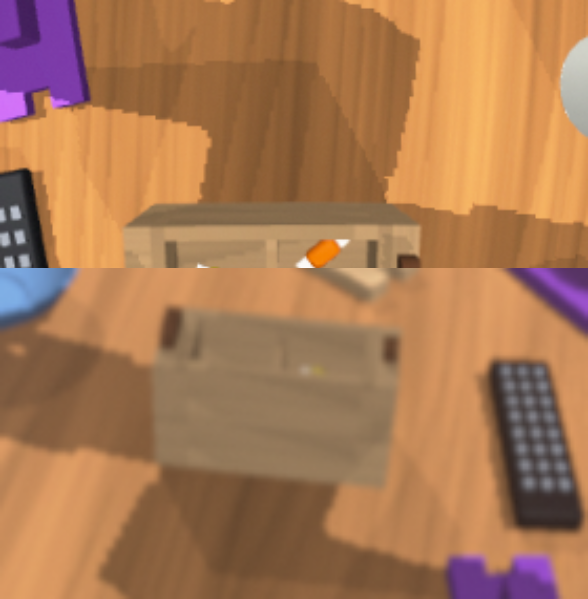

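The stack looks flush. Now I'll move above the lid.

Request:
carry_out --pt "0 -15 0 0" --pt "0 -40 0 0" --pt "2 -70 0 0" --pt "4 -100 0 0" --pt "5 -130 0 0" --pt "5 -160 -5 0" --pt "5 -190 -10 0" --pt "5 -215 -20 0" --pt "5 -235 -25 0" --pt "5 -247 -30 0" --pt "5 -250 -30 0" --pt "5 -250 -30 0" --pt "5 -250 -30 0"

```text
time: 12.58
tool_pos: [549.8, -242.2, 226.7]
tcp_rot: [-2.175, 1.569, -2.113]
contact_force: [0.4, 0.5, -0.2]
grip_width: 85.0
```

Run:
```python
from h import *
o=get_obs();print(head(o),o["tool_pos"].round(1));im=capture("wrist");cv2.imwrite("pics/w6.png",im[...,::-1])
cv2.imwrite("pics/w6b.png",cv2.resize(im[60:250,130:410],None,fx=2.8,fy=2.8)[...,::-1])
```

```text
(np.float64(3.53), array([-0.001, -0.001, -1.   ])) [ 549.8 -242.2  226.7]
```

View pics/w6b.png

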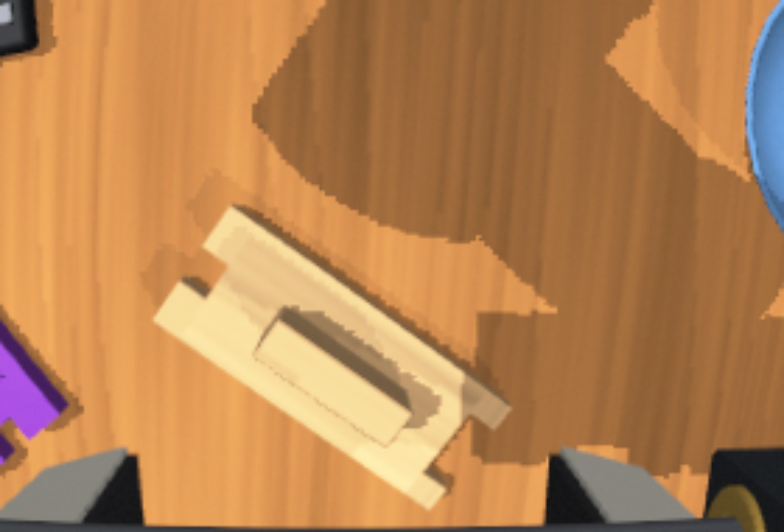

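Run:
```python
from h import *
o=get_obs()
f=lambda u,v,z:onz("wrist",(130+u/2.8-.3,60+v/2.8-.3),z,o)
a,b,c,d=[f(*p,16) for p in((232,206),(155,320),(510,408),(430,508))]
l=lambda p,q:(np.linalg.norm(p-q).round(1),np.degrees(np.arctan2(*(q-p)[1::-1])).round(1))
print("width",l(b,a),l(d,c),"len",l(a,c),l(b,d),"mid",((a+b+c+d)/4).round(1))
B=[f(*p,52) for p in((287,311),(254,354),(412,408),(390,446))]
print("bar",l(B[1],B[0]),l(B[3],B[2]),l(B[0],B[2]),l(B[1],B[3]),"mid",(sum(B)/4).round(1))
print("notch n",l(f(183,282,16),f(203,247,16)),"w",l(f(448,489,16),f(490,429,16)))
```

```text
width (np.float64(63.5), np.float64(57.8)) (np.float64(62.6), np.float64(58.0)) len (np.float64(158.6), np.float64(-32.7)) (np.float64(158.9), np.float64(-32.4)) mid [ 548.6 -268.4   16. ]
bar (np.float64(22.8), np.float64(55.8)) (np.float64(19.2), np.float64(65.7)) (np.float64(66.3), np.float64(-35.1)) (np.float64(69.7), np.float64(-31.8)) mid [ 549.4 -266.1   52. ]
notch n (np.float64(18.6), np.float64(62.0)) w (np.float64(35.9), np.float64(61.9))
```

Request:
carry_out --pt "0 -4 0 6" --pt "0 -8 -10 12" --pt "0 -12 -20 18" --pt "-1 -16 -35 24" --pt "-1 -20 -50 30" --pt "-1 -24 -70 36" --pt "-1 -25 -90 42" --pt "-1 -25 -110 48" --pt "-1 -25 -125 54" --pt "-1 -25 -140 54" --pt "-1 -25 -155 54" --pt "-1 -25 -170 54" --pt "-1 -25 -182 54" --pt "-1 -25 -192 54" --pt "-1 -25 -199 54" --pt "-1 -25 -203 54" --pt "-1 -25 -204 54" --pt "-1 -25 -204 54" --pt "-1 -25 -204 54" --hand 50

```text
time: 14.22
tool_pos: [549.3, -267.2, 23.5]
tcp_rot: [-1.757, 1.568, -0.752]
contact_force: [0.1, -0.3, 0.3]
grip_width: 50.0
```

Request:
carry_out --pt "0 0 0 0" --pt "0 0 0 0" --pt "0 0 0 0" --pt "0 0 0 0" --pt "0 0 0 0" --pt "0 0 0 0" --pt "0 0 0 0" --pt "0 0 0 0" --pt "0 0 0 0" --pt "0 0 0 0" --hand 10

```text
time: 15.05
tool_pos: [549.3, -267.4, 23.6]
tcp_rot: [-1.811, 1.568, -0.807]
contact_force: [-1.3, -0.0, 2.9]
grip_width: 19.7
```

Request:
carry_out --pt "0 0 5 0" --pt "0 0 15 0" --pt "0 0 35 0" --pt "0 0 60 0" --pt "0 0 85 0" --pt "0 0 110 0" --pt "0 0 130 0" --pt "0 0 142 0" --pt "0 0 147 0" --pt "0 0 147 0" --pt "0 0 147 0"

```text
time: 15.97
tool_pos: [549.0, -267.1, 170.2]
tcp_rot: [-1.847, 1.569, -0.843]
contact_force: [0.3, 0.3, -2.2]
grip_width: 19.9
```

Run:
```python
from h import *
o=get_obs();print(head(o),o["tool_pos"].round(1),o["contact_force"].round(1),o["grip_width"]);im=capture("wrist");cv2.imwrite("pics/w7.png",im[...,::-1])
cv2.imwrite("pics/w7b.png",cv2.resize(im[40:260,150:350],None,fx=2.7,fy=2.7)[...,::-1])
```

```text
(np.float64(57.56), array([ 0.001, -0.001, -1.   ])) [ 549.  -267.1  170.2] [ 0.3  0.3 -2.2] 19.903987676074884
```

View pics/w7b.png

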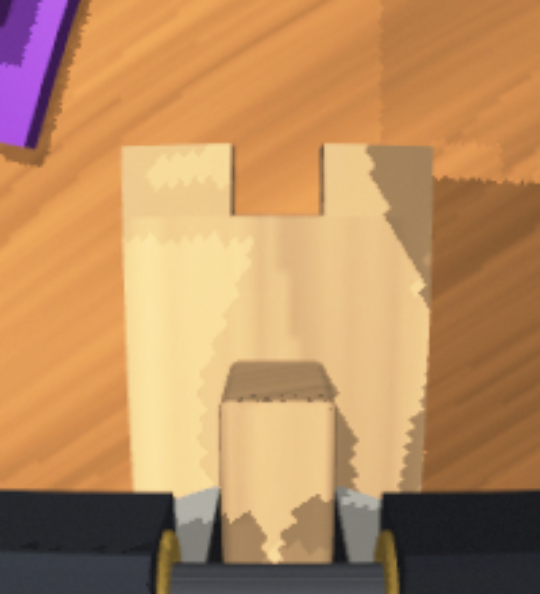

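Run:
```python
from h import *
o=get_obs();T=R.from_euler("xyz",o["tcp_rot"]).as_matrix();z=o["tool_pos"][2]-7.6
f=lambda u,v:(T.T@(onz("wrist",(150+u/2.7-.3,40+v/2.7-.3),z,o)-o["tool_pos"])).round(1)
for n,p in dict(c1=(122,146),c2=(433,146),n1=(233,146),n2=(323,146),i1=(233,214),i2=(323,214),s1=(132,480),s2=(425,480)).items(): print(n,f(*p))
```

```text
c1 [  7.6  80.9 -31.9]
c2 [ 7.5 80.9 32.1]
n1 [ 7.6 80.3 -8.9]
n2 [ 7.5 80.3  9.4]
i1 [ 7.6 66.2 -9. ]
i2 [ 7.5 66.2  9.4]
s1 [  7.6   8.7 -32.1]
s2 [ 7.6  8.7 32.9]
```

Request:
carry_out --pt "1 8 0 1" --pt "3 25 0 3" --pt "6 45 0 6" --pt "10 68 0 9" --pt "14 92 0 12" --pt "18 116 0 16" --pt "22 140 0 20" --pt "26 164 0 24" --pt "30 186 0 28" --pt "33 206 0 31" --pt "35 224 0 34" --pt "35 240 0 36" --pt "35 250 0 36" --pt "35 254 0 36" --pt "35 254 0 36" --pt "35 254 0 36"

```text
time: 17.35
tool_pos: [583.6, -13.3, 169.3]
tcp_rot: [-3.142, 1.57, -1.509]
contact_force: [0.1, 1.0, -2.3]
grip_width: 20.2
```

Run:
```python
from h import *
o=get_obs();print(head(o),o["tool_pos"].round(1),o["contact_force"].round(1));im=capture("wrist");cv2.imwrite("pics/w8.png",im[...,::-1])
cv2.imwrite("pics/w8b.png",cv2.resize(im[:220,130:380],None,fx=2.7,fy=2.7)[...,::-1])
```

```text
(np.float64(93.54), array([ 0.   , -0.001, -1.   ])) [583.6 -13.3 169.3] [ 0.1  1.  -2.3]
```

View pics/w8b.png

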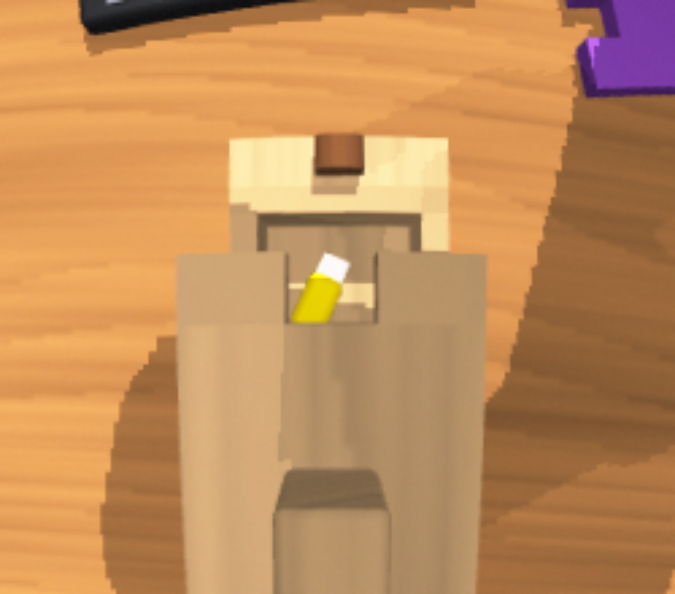

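Run:
```python
from h import *
o=get_obs();T=R.from_euler("xyz",o["tcp_rot"]).as_matrix()
f=lambda u,v,z:(T.T@(onz("wrist",(130+u/2.7-.3,v/2.7-.3),z,o)-o["tool_pos"]))[1:].round(1)
print("mid: key outer top(78)",f(339.5,134,104),"foot inner(68)",f(339.5,174,90),"rim corners(80)",f(230,139,90),f(448,139,90),"sides",f(231,210,90),f(448,210,90))
z=o["tool_pos"][2]-7.6
print("lid: corners(80)",f(177,255,z),f(486,255,z),"notch",f(288,255,z),f(377,255,z),"inner(65)",f(288,323,z),f(377,323,z))
```

```text
mid: key outer top(78) [118.7   1.8] foot inner(68) [109.5   2. ] rim corners(80) [120.9 -30.1] [121.1  33.8] sides [ 99.1 -29.8] [99.3 33.8]
lid: corners(80) [ 80.8 -32.1] [80.8 31.4] notch [80.2 -9.2] [80.2  8.9] inner(65) [66.1 -9.2] [66.1  9. ]
```

Request:
carry_out --pt "-10 0 0 0" --pt "-25 0 0 0" --pt "-36 -0.2 0 0" --pt "-40 -0.2 -4 0" --pt "-40 -0.2 -12 0" --pt "-40 -0.2 -22 0" --pt "-40 -0.2 -30 0" --pt "-40 -0.2 -34 0" --pt "-40 -0.2 -36 0" --pt "-40 -0.2 -36 0" --pt "-40 -0.2 -36 0"

```text
time: 18.32
tool_pos: [544.0, -13.9, 133.3]
tcp_rot: [-2.796, 1.57, -1.164]
contact_force: [-0.3, -0.0, -1.8]
grip_width: 19.7
```

Request:
carry_out --pt "0 0 -2 0" --pt "0 0 -4 0" --pt "0 0 -6 0" --pt "0 0 -8 0" --pt "0 0 -9 0" --pt "0 0 -9 0"

```text
time: 18.82
tool_pos: [543.8, -13.9, 124.0]
tcp_rot: [2.833, 1.57, -1.819]
contact_force: [0.4, 1.1, -2.1]
grip_width: 19.6
```

Request:
carry_out --pt "0 0 -2 0" --pt "0 0 -4 0" --pt "0 0 -6 0" --pt "0 0 -7.5 0" --pt "0 0 -8.5 0" --pt "0 0 -9.5 0" --pt "0 0 -10.5 0" --pt "0 0 -10.8 0" --pt "0 0 -10.8 0"

```text
time: 19.57
tool_pos: [543.9, -13.8, 113.7]
tcp_rot: [-2.812, 1.57, -1.18]
contact_force: [-2.7, 0.3, 3.5]
grip_width: 19.8
```

Contact came at the expected seated height (113.7 against 113.6). I'll release and back off straight up.

Request:
carry_out --pt "0 0 0 0" --pt "0 0 0 0" --pt "0 0 0 0" --pt "0 0 0 0" --pt "0 0 0 0" --pt "0 0 0 0" --hand 50

```text
time: 20.07
tool_pos: [543.9, -13.8, 113.6]
tcp_rot: [-2.917, 1.57, -1.285]
contact_force: [-0.7, -0.4, 0.6]
grip_width: 49.5
```

Request:
carry_out --pt "0 0 5 0" --pt "0 0 20 0" --pt "0 0 40 0" --pt "0 0 65 0" --pt "0 0 90 0" --pt "0 0 110 0" --pt "0 0 120 0" --pt "-15 0 125 0" --pt "-35 0 130 0" --pt "-60 0 130 0" --pt "-80 0 130 0" --pt "-90 0 130 0" --pt "-90 0 130 0" --pt "-90 0 130 0"

```text
time: 21.23
tool_pos: [454.4, -14.0, 243.8]
tcp_rot: [-2.247, 1.569, -0.615]
contact_force: [0.9, -1.3, 0.3]
grip_width: 50.1
```

Run:
```python
from h import *
o=get_obs();print(o["tool_pos"].round(1),o["contact_force"].round(1))
s=capture("side");c=capture("scene")
cv2.imwrite("pics/side9.png",s[...,::-1]);cv2.imwrite("pics/scene9.png",c[...,::-1])
a=cv2.resize(s[110:260,120:360],(480,300));b=cv2.resize(c[140:290,130:370],(480,300))
cv2.imwrite("pics/v9.png",np.vstack([a,b])[...,::-1])
```

```text
[454.4 -14.  243.8] [ 0.9 -1.3  0.3]
```

View pics/v9.png

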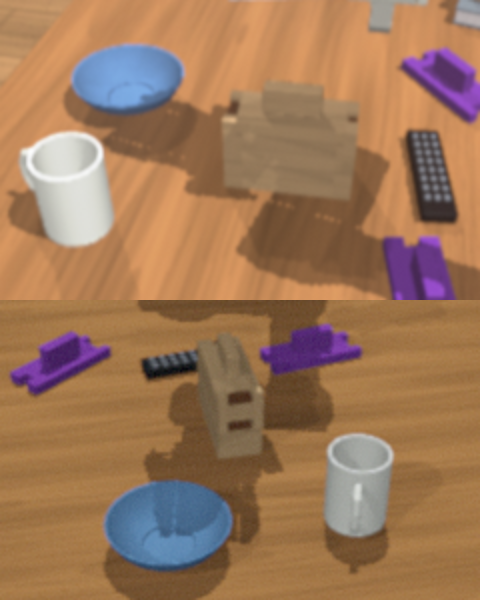

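The box stands fully closed and level: in the scene half, both wide keys show in their notches at (240,397) and (238,425). The mug, dish and remote look as they did before.

```bash
python3 -c "
from plant import *
print(close_job())"
```

```text
the job is handed in; nothing more can be done
None
```

The sweets box is back together and handed in at about 21 s of the 72 s allowed. I set the middle tray on the bottom tray first, then the lid on the middle tray, lowering each one in and matching wide to wide and narrow to narrow.

**Fit:** the middle tray touched down with the tool at 55.2 mm and the lid at 113.7 mm. I had expected 55.2 and 113.6 mm for fully seated. The last reading at each seating showed an upward push of 5.4 N for the tray and 3.5 N for the lid, well under the limits.

**Last look:** the side and scene pictures show the stack closed, level and aligned, with both wide keys in their notches. The mug, dish and remote look unmoved, though I judged that by eye. The arm is clear of everything.

**Small disagreements:** the position estimates for the trays differed by about 1 mm between views, which is within the play of the keys. In one view the distance between the middle tray's keys measured 144.5 mm, where 146 mm was expected. No check failed.

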